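# Index a timing sprocket onto its camshaft dowel

## Task

Fit the timing sprocket to the camshaft that points up out of the engine case: hub upwards, lower it over the shaft, feel with light pressure for the dowel by turning it until the dowel enters its hole, and seat it fully home, flat on the flange. Then slip the loose collar over the shaft, flat down on the sprocket's hub, and let go of both. Go gently, never force the sprocket against the engine, and leave everything else on the bench where it is.

Things in the scene. Friction and masses are not known exactly. Their poses are not given: they have to be found in the camera images.
- flange_face (a point): Grey engine case, 200 x 165 mm, fixed, with a steel camshaft pointing straight up. This point is the centre of the camshaft's round flange (76 mm across), on its top face, 100 mm above the bench, on the shaft's axis; z up, x along the case's length. One dowel, 8 mm thick, stands 9 mm above the flange, 30 mm from the axis. Its direction is NOT measured: anywhere within 0.55 rad either side of this +x.
- shaft_end (a point): Centre of the camshaft's upper end, 48 mm above the flange; axes as flange_face. The shaft is 20 mm in diameter, its last 5 mm tapered to 13 mm. The camshaft is held stiffly and does not turn under a light push.
- sprocket_mid (a point): Steel sprocket lying flat, hub up: toothed disc 97 mm across, 8 mm thick; round hub 36 mm across, rising 26 mm above the disc (34 mm over all); about 0.35 kg. A 22 mm bore goes through the axis. This point is on the axis, 17 mm above the underside; z up. Seated, its underside lies on the flange; on top of the dowel it stands 9 mm too high. Over 60 N against the engine is too much; 4 to 10 N feels it.
- sprocket_hole (a point): Mouth, on the upper face of the sprocket's disc, of its only dowel hole: 10 mm in diameter, right through the disc, 30 mm from the sprocket's axis along sprocket_mid's +x.
- collar_mid (a point): Dark steel collar (thick plain ring) lying flat on the bench, 44 mm outside, 23 mm bore, 16 mm thick, 0.11 kg (varies), same either way up. This point is its centre. Fitted, it sits on the sprocket's hub, its underside 34 mm above the flange, and the shaft ends 2 mm below its top.
- piston_mid (a point): Bystander, to be left alone: an aluminium piston standing on its skirt, 80 mm across, 58 mm tall; the point is half-way up
- con_rod_mid (a point): Bystander, to be left alone: a dark steel connecting rod lying flat, 166 mm long, 60 mm wide at its big end, 18 mm thick; the point is near its middle
- bearing_cap_mid (a point): Bystander, to be left alone: a half-round steel bearing cap lying flat, about 94 mm by 35 mm, 22 mm thick; the point is between its two feet
- piston2_mid (a point): Bystander, to be left alone: a second piston like the first
- bearing_cap2_mid (a point): Bystander, to be left alone: a second bearing cap like the first
- spanner_mid (a point): Bystander, to be left alone: a steel open-ended spanner lying flat, 190 mm long; the point is about mid-handle, 5 mm up
- grease_jar_mid (a point): Bystander, to be left alone: a round grey jar, 64 mm across, 70 mm tall; the point is on its axis, 35 mm up
- oil_can_mid (a point): Bystander, to be left alone: a black oil can, 76 mm across, its copper spout rising to 170 mm; the point is on its axis, 54 mm up
Not all that is in view belongs to the job. Of the things shaped like the part that bears collar_mid, the dark steel one is meant.

How it is judged (in metres and radians):
On the way, in this order (a step that is already met when the one before it is completed fails the run):
1. the sprocket is keyed on the dowel and fully home on the flange (z of sprocket_mid in the frame of flange_face between 0.013 and 0.0195 m and horizontal distance between sprocket_mid and flange_face below 0.004 m and angle between sprocket_mid's own z axis and vertical below 0.06 rad), for 0.2 s.
2. the collar is down on the hub, over the shaft (all of step 1 and z of collar_mid in the frame of flange_face between 0.037 and 0.0445 m and horizontal distance between collar_mid and flange_face below 0.004 m and (angle between collar_mid's own z axis and vertical below 0.08 rad or angle between collar_mid's own z axis and vertical above 3.0616 rad)), for 0.2 s.
At the end, for the whole second after the job is handed in: The sprocket lies flat on the camshaft flange with the dowel in its hole (within 2.5 mm of home, 4 mm of the axis and 0.06 rad of level), the collar lies over the shaft flat on the hub (within 2.5 mm of height, 4 mm of the axis and 0.08 rad of level), and both are at rest (all of step 2 and linear speed of each of sprocket, collar below 0.02 m/s); the robot touches nothing.
It fails at once if the sprocket and the engine press on each other with more than 60 N (contact force between sprocket and engine above 60 N).
It fails at once if a bystander (piston, rod, bearing cap, spanner, jar or oil can) is moved more than 30 mm (distance of any of piston_mid, con_rod_mid, bearing_cap_mid, piston2_mid, bearing_cap2_mid, spanner_mid, grease_jar_mid, oil_can_mid from where it was at the start of the episode above 0.03 m).
It also fails if it takes over 72 s, if anything falls off the work surface, if the arm or the gripper's body presses on something with over 40 N, if the wrist force passes 120 N, or if a joint passes its speed limit or range.

## Robot

A 6-joint arm with a two-finger parallel gripper is mounted at the origin on the work surface. World frame = base frame: x ahead of the robot, y to its left, z up, the work surface at z = 0. Lengths are in mm, angles in rad, forces in N, time in s.
With the tool pointing down it reaches from about 275 to 750 mm from the base axis. Payload 10.2 kg.
Tool frame: the origin (TCP) lies midway between the tips of the shut fingers; the grasp point (between the pads) lies 19 mm behind it (ctrl.grip_depth is the distance from the TCP to the grasp point, in mm); y points along the fingers, x is the direction in which the jaws open and shut, and the axes are right-handed (so a half turn about y gives the same grasp; the last joint's range is limited). The gripper opens to 85 mm and grips with 20 to 120 N. Pads are 22 mm wide; open, the fingers measure 114 mm over their backs; the gripper's body (76 mm by 85 mm) begins 54 mm behind the grasp point. The pads swing forward as they close: fully open they stand 13 mm farther back than shut.
Start: joints at [-1.504, 0.313, 1.498, -0, 1.331, -0.223], TCP at [150.011, -503.118, 231.294] pointing down, gripper open.
Joint ranges: [-2.94, 2.94], [-0.97, 2.17], [0.19, 2.56], [-1.23, 4.37], [0.02, 3.11], [-2.88, 2.88]. Speed limits (rad/s): [2.39, 2.39, 3.01, 3.14, 3.14, 3.14].

## Interface

Orientations are given as a unit quaternion [w, x, y, z].
In Python, from rig import ctrl gives the robot as it stands. The module is installed in compiled form; this text tells all that it offers.
- The arm moves only by the tool drive_tool, never from a script. Its arguments are lists of equal length, an entry for each row: "gripper": the closure, from 0 (fully open) to 1 (shut); "offset": the shift along the tool's x, y, z in m, a list of three; "turn": the turn about the tool's y in degrees. In form: {"gripper": [gripper, ...], "offset": [[tx, ty, tz], ...], "turn": [turn, ...]}. A call has 1 to 20 rows; each row shifts and turns the commanded pose from where the row before left it, along the tool's axes as they then stand; what a row does not reach is not made up. A row lasts 1/12 s, in which the tool goes at most 41.7 mm and 7.16 degrees, less where a joint would pass 70% of its speed; a pose out of reach is approached as far as the arm can. A call is refused whole if a number of a shift passes 0.0417 or a number of a turn 7.16, either way. A call with a gripper value outside its range is refused whole. The fingers move at their own pace and stop on an object; "force" is the grip in N (left out, the last holds). Time passes only in rows, so rows that do not move let the fingers close. It gives the time, the measured TCP pose, the force and the opening at its end, in the units of the state.
- ctrl.sense(): the state, without advancing time (a new reading comes with each control period).
- ctrl.capture(name): name is "scene" or "top" or "wrist"; returns (picture, depth): 400x640x3 uint8, red, green, blue; 400x640 float32, mm along the optical axis (not along the pixel's ray), 0 where there is no reading.
- ctrl.camera_params(name): a dict with "fovy" (degrees; the focal length in pixels is half the picture's height over the tangent of half this angle, whatever the lens; pixels are square), "cx", "cy" (the principal point, pixels), "view" (4x4, takes a point from world to camera coordinates); the wrist camera has in their place "tool_from_camera" (4x4, takes a point from camera to tool coordinates, whose origin is the TCP and whose axes are the tool frame's). Camera axes: x right, y down, z forward; pixel columns grow to the right and rows downward; lengths in mm; the calibration is good to about 2 mm. A picture is of the moment at which its call begins: read the wrist's pose just before it. camera_params takes no time and is no camera call.
- ctrl.finish_job(): hands the job in, once; it reports no verdict.
Trained networks look in the newest picture that a camera, given by its name, has taken for a name from the list of things; names that differ only in an ending like _2 or _b are one class to them, and where a whole thing is asked for, a point or a joint stands for the part that bears it (a point fixed in the world has none). Each returns a list of dicts, best first, with "score" (0 to 1); they miss things now and then, are a little off and sometimes report something else, mostly with a low value. They report only what shows in the picture. A call takes as long as a camera call. They do not tell look-alikes from the thing itself.
- ctrl.boxes_of(camera, query): "centre" ([x, y, z] in mm, in the coordinates of the camera as it stood for that picture, good to about 4 mm: the middle of the surface that is visible of it).
- ctrl.regions_of(camera, query): "mask" (400x640 bool, what is visible of it).
- ctrl.pinpoint(camera, query): "centre" ([x, y, z] in mm, in the coordinates of the camera as it stood for that picture, good to about 4 mm: a listed point, or the origin of a listed thing).
The state is a dict: "time_s": time; "joints": joint angles; "dq": joint speeds; "tau": joint torques, N m; "eef_pos": TCP position; "ee_rot": TCP orientation; "force": force on the tool from outside, world axes, zero at the start; "wrist_torque": the same for the moment, N m; "grip_width": opening from 0.0 (shut) to 1.0 (fully open).
Only numpy, scipy, OpenCV 4.12 (cv2) and the standard library are available. Lean on these libraries where they do the work, as an engineer would, in place of code of your own. Each camera call takes 0.05 s, during which the arm holds its last target.

## Working session

There is one attempt and no reset: what is moved stays moved. The work goes in short steps, Python scripts to look and compute and a tool call to move; the robot and the scene stay as the last step left them, time stands still between calls to the robot, and variables do not carry over. Pictures are saved under pics/ and viewed, and the job is handed in when it is done.

Besides the shell and the picture viewer there is one more tool, called after "Request:" as name(argument=value, ...), one argument or row to a line, values as JSON. drive_tool: Moves the arm, as the interface text tells. Its arguments: {"type":"object","properties":{"gripper":{"type":"array","items":{"type":"number"}},"offset":{"type":"array","items":{"type":"array","items":{"type":"number"}}},"turn":{"type":"array","items":{"type":"number"}},"force":{"type":"number"}},"required":["gripper","offset","turn"]}

```bash
mkdir -p pics; ls; cat > h.py <<'E'
import numpy as np,cv2
from rig import ctrl
def K(n):
    p=ctrl.camera_params(n);f=200/np.tan(np.radians(p['fovy'])/2);return f,p['cx'],p['cy'],p
def R(q):
    w,x,y,z=q
    return np.array([[1-2*(y*y+z*z),2*(x*y-z*w),2*(x*z+y*w)],[2*(x*y+z*w),1-2*(x*x+z*z),2*(y*z-x*w)],[2*(x*z-y*w),2*(y*z+x*w),1-2*(x*x+y*y)]])
def T_wc(n,s=None):
    f,cx,cy,p=K(n)
    if n!='wrist': return np.linalg.inv(np.array(p['view']))
    s=s or ctrl.sense();T=np.eye(4);T[:3,:3]=R(s['ee_rot']);T[:3,3]=s['eef_pos']
    return T@np.array(p['tool_from_camera'])
def toW(T,P): return (T[:3,:3]@np.atleast_2d(P).T).T+T[:3,3]
def cloud(n,d,T):
    f,cx,cy,p=K(n);v,u=np.mgrid[0:400,0:640]
    P=np.stack([(u-cx)/f*d,(v-cy)/f*d,d],-1)
    W=toW(T,P.reshape(-1,3)).reshape(400,640,3);W[d<=0]=np.nan;return W
def save(name,im): cv2.imwrite('pics/'+name,im[:,:,::-1])
E
python3 - <<'E'
from h import *
np.set_printoptions(precision=1,suppress=True)
s=ctrl.sense();print({k:np.round(v,3) for k,v in s.items()})
print(ctrl.grip_depth)
for n in ['scene','top','wrist']:
    T=T_wc(n);im,d=ctrl.capture(n);save(n+'0.png',im);np.savez(n+'0.npz',im=im,d=d,T=T)
    print(n,ctrl.camera_params(n)['fovy'],T)
for n in ['scene','top']:
    T=T_wc(n)
    for q in ['flange_face','shaft_end','sprocket_mid','sprocket_hole','collar_mid']:
        r=ctrl.pinpoint(n,q)
        print(n,q,[(round(x['score'],2),toW(T,x['centre'])[0].round(1)) for x in r])
print(ctrl.sense()['time_s'])
E
```

```text
pics
{'time_s': np.float64(0.0), 'joints': array([-1.5,  0.3,  1.5,  0. ,  1.3, -0.2]), 'dq': array([ 0., -0.,  0., -0., -0., -0.]), 'tau': array([ -0. , -41.2, -26. ,  -0. ,   0. ,   0. ]), 'eef_pos': array([ 150. , -502.8,  230.7]), 'ee_rot': array([ 0.6, -0.6,  0.4, -0.4]), 'force': array([-0.2,  0.1,  0.4]), 'wrist_torque': array([-0. , -0. , -0.1]), 'grip_width': np.float64(1.0)}
18.700000000000003
scene 56.714712323238096 [[  -0.2    0.7   -0.7 1205.6]
 [   1.     0.2   -0.1  118.3]
 [   0.    -0.7   -0.7  800.7]
 [   0.     0.     0.     1. ]]
top 46.32484715404536 [[  -0.    -1.     0.2  345.7]
 [  -1.     0.     0.    -9.2]
 [  -0.    -0.2   -1.  1369.2]
 [   0.     0.     0.     1. ]]
wrist 68.1932143624364 [[   0.3   -0.9   -0.3  224.2]
 [  -1.    -0.3   -0.1 -481.7]
 [  -0.     0.3   -1.   373.4]
 [   0.     0.     0.     1. ]]
scene flange_face [(0.57, array([492.5,  22.5, 103.3])), (0.28, array([493.3, 223.1,   5.7]))]
scene shaft_end [(0.62, array([497.5,  23.5, 148.2])), (0.33, array([718.1, 304.4,  26.8]))]
scene sprocket_mid [(0.71, array([475.3, 242.1,  20.2])), (0.36, array([774.1, 174.3,  27.2]))]
scene sprocket_hole []
scene collar_mid [(0.64, array([ 493.2, -153.5,    8.3])), (0.46, array([ 484.6, -244.7,    0.1])), (0.43, array([ 571.7, -242.8,    3. ]))]
top flange_face [(0.78, array([493.5,  20.5,  98.7]))]
top shaft_end [(0.8, array([497.5,  21.1, 149.7]))]
top sprocket_mid [(0.56, array([479.8, 247.1,  18.7])), (0.29, array([493.9,  19.6, 101.8]))]
top sprocket_hole [(0.58, array([496.7, 221.1,  11.7]))]
top collar_mid [(0.68, array([ 575.1, -243.6,   10.3])), (0.5, array([ 486.6, -243.1,    8.5])), (0.45, array([ 496. , -154.3,    6.4]))]
0.65
```

View pics/scene0.png

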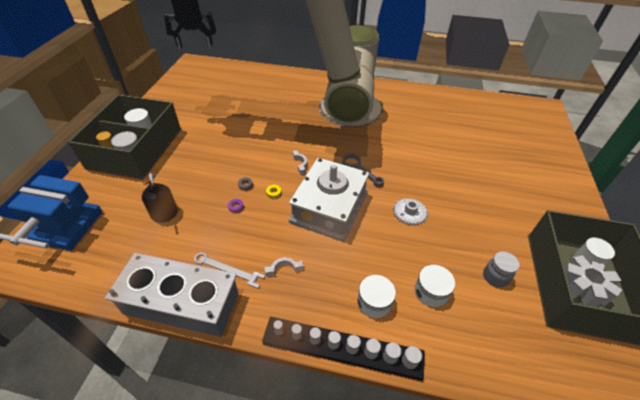

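View pics/top0.png

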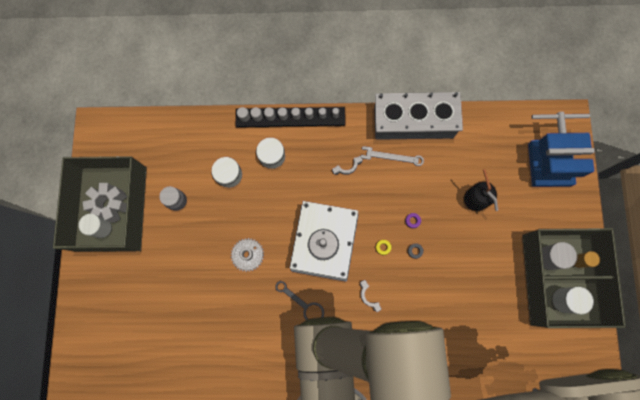

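View pics/wrist0.png

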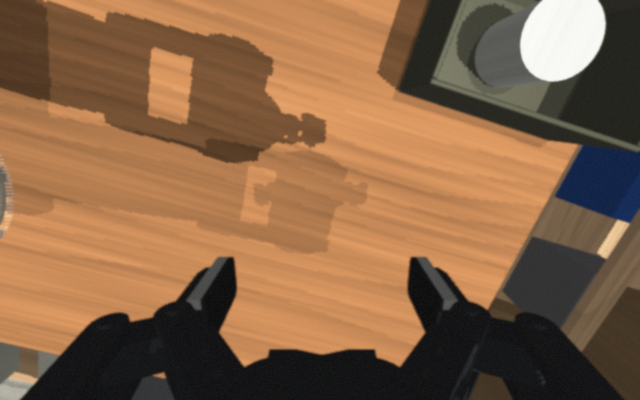

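```bash
cat >> h.py <<'E'
def plan(s,tgt,yawt=None,half=True):
    """tgt world mm TCP; yawt = heading(deg) of tool x"""
    Rm=R(s['ee_rot']);yaw=np.degrees(np.arctan2(Rm[1,0],Rm[0,0]))
    d=Rm.T@(np.array(tgt)-s['eef_pos'])
    t=0
    if yawt is not None:
        t=-(yawt-yaw)
        m=180 if half else 360
        t=(t+m/2)%m-m/2
    print('yaw %.2f down-err %.4f tool offs mm %s  turn %.2f  q6 %.2f'%(yaw,np.linalg.norm(Rm[:,1]-[0,0,-1]),d.round(1),t,s['joints'][5]))
    return d,t
E
python3 - <<'E'
from h import *
np.set_printoptions(precision=2,suppress=True)
s=ctrl.sense();print(R(s['ee_rot']));print(np.array(ctrl.camera_params('wrist')['tool_from_camera']))
for n in ['scene','top']:
    z=np.load(n+'0.npz');W=cloud(n,z['d'],z['T'])
    # case top z~?
    c=np.array([494,21]);m=(np.hypot(W[...,0]-c[0],W[...,1]-c[1])<180)
    h=np.histogram(W[...,2][m],bins=np.arange(-10,160,5));print([(int(b),int(k)) for k,b in zip(*h) if k>20])
    k=(W[...,2]>70)&(W[...,2]<95)&m
    P=W[k][:,:2].astype(np.float32);r=cv2.minAreaRect(P);print(n,r)
    f=(W[...,2]>96)&(W[...,2]<106)&m;print('flange',W[f].mean(0),W[f].min(0),W[f].max(0),f.sum())
    f=(W[...,2]>140)&(W[...,2]<156)&m;print('shaft',W[f].mean(0),f.sum())
    for c in [(479,245),(486,-243)]:
        m=(np.hypot(W[...,0]-c[0],W[...,1]-c[1])<60)
        for a,b in [(3,12),(12,25),(26,40)]:
            f=m&(W[...,2]>a)&(W[...,2]<b)
            if f.sum()>5: print(c,a,b,f.sum(),W[f].mean(0),(W[f].max(0)+W[f].min(0))/2,np.ptp(W[f],0))
    for q in ['con_rod_mid','bearing_cap_mid','piston_mid','oil_can_mid','grease_jar_mid','spanner_mid']:
        pass
E
```

```text
[[ 0.29  0.    0.96]
 [-0.96 -0.    0.29]
 [ 0.   -1.    0.  ]]
[[   1.     -0.     -0.      0.71]
 [   0.     -0.3     0.95 -142.57]
 [  -0.     -0.95   -0.3    77.2 ]
 [   0.      0.      0.      1.  ]]
[(-5, 3101), (0, 1437), (5, 166), (10, 389), (15, 313), (20, 127), (25, 67), (30, 68), (35, 87), (40, 87), (45, 83), (50, 99), (55, 91), (60, 88), (65, 49), (70, 22), (75, 80), (80, 1617), (85, 852), (90, 51), (95, 272), (100, 102)]
scene ((511.99627685546875, 18.17144775390625), (160.27073669433594, 195.0142822265625), 79.15795135498047)
flange [501.79  20.53  99.35] [459.73 -17.61  96.03] [534.53  56.94 105.61] 370
shaft [500.02  19.7  145.18] 37
(479, 245) 3 12 528 [485.53 243.35   7.45] [477.88 242.7    7.47] [97.17 98.93  8.92]
(479, 245) 12 25 59 [482.86 242.99  18.89] [479.55 243.5   18.85] [33.53 34.35 12.3 ]
(479, 245) 26 40 93 [479.09 243.43  31.67] [477.41 244.16  30.97] [38.52 35.76  9.88]
(486, -243) 3 12 49 [ 488.25 -239.31    7.62] [ 471.87 -224.49    7.63] [66.67 76.43  8.62]
(486, -243) 12 25 93 [ 484.91 -245.58   14.64] [ 484.89 -244.95   14.82] [41.43 41.98  5.62]
[(-10, 114), (-5, 2538), (0, 3969), (5, 584), (10, 191), (15, 314), (20, 108), (75, 31), (80, 1046), (85, 1983), (90, 257), (95, 192), (100, 309), (105, 40), (145, 26)]
top ((513.8964233398438, 16.65210723876953), (162.85292053222656, 192.4575958251953), 79.25827026367188)
flange [498.1   19.78 101.05] [461.18 -16.99  96.05] [535.71  56.87 105.96] 506
shaft [498.3   19.43 147.26] 46
(479, 245) 3 12 670 [479.   242.63   7.66] [478.46 243.75   7.49] [117.24 111.99   8.97]
(479, 245) 12 25 126 [479.93 247.34  14.36] [478.93 243.47  17.68] [90.17 90.12 11.35]
(479, 245) 26 40 81 [479.89 243.11  34.28] [481.02 244.    33.56] [34.36 35.77 12.6 ]
(486, -243) 3 12 307 [ 487.64 -241.56    4.95] [ 487.37 -243.16    7.36] [114.19 114.03   8.72]
(486, -243) 12 25 124 [ 486.24 -246.     17.26] [ 487.3  -245.21   17.58] [40.58 40.4  11.05]
```

```bash
python3 - <<'E'
from h import *
plan(ctrl.sense(),[498,20,190])
E
```

```text
yaw -73.39 down-err 0.0000 tool offs mm [-401.9   41.3  483. ]  turn 0.00  q6 -0.22
```

Request:
drive_tool(
  gripper=[0,0,0,0,0,0,0,0,0,0,0,0,0,0,0,0,0,0],
  offset=[
    [-0.025,0,0.03],
    [-0.025,0,0.03],
    [-0.025,0,0.03],
    [-0.025,0,0.03],
    [-0.025,0,0.03],
    [-0.025,0,0.03],
    [-0.025,0,0.03],
    [-0.025,0,0.03],
    [-0.025,0,0.03],
    [-0.025,0,0.03],
    [-0.025,0,0.03],
    [-0.025,0,0.03],
    [-0.025,0,0.03],
    [-0.025,0,0.03],
    [-0.025,0.01,0.03],
    [-0.025,0.01,0.03],
    [0,0.02,0.003],
    [0,0,0],
  ],
  turn=[0,0,0,0,0,0,0,0,0,0,0,0,0,0,0,0,0,0],
)

```text
time_s: 2.15
eef_pos: [497.8, 20.0, 188.1]
ee_rot: [-0.567, 0.568, -0.423, 0.42]
force: [-0.8, -0.3, -1.0]
grip_width: 0.996
```

```bash
python3 - <<'E'
from h import *
s=ctrl.sense();T=T_wc('wrist',s);im,d=ctrl.capture('wrist');save('w1.png',im);np.savez('w1.npz',im=im,d=d,T=T)
print(s['time_s'],np.round(s['eef_pos'],1),s['joints'].round(2) if hasattr(s['joints'],'round') else s['joints'],s['force'])
np.set_printoptions(precision=1,suppress=True)
for q in ['flange_face','shaft_end']:
    print(q,[(round(x['score'],2),toW(T,x['centre'])[0]) for x in ctrl.pinpoint('wrist',q)])
W=cloud('wrist',d,T)
m=np.hypot(W[...,0]-498,W[...,1]-20)<70
for a,b in [(94,103),(105,114),(144,152)]:
    f=m&(W[...,2]>a)&(W[...,2]<b)
    if f.sum():
        v,u=np.nonzero(f);print(a,f.sum(),W[f].mean(0),(W[f].max(0)+W[f].min(0))/2,np.ptp(W[f],0),u.mean(),v.mean())
E
```

```text
2.15 [497.8  20.  188.1] [-0.2   0.3   1.64 -0.    1.21  1.08] [-0.77999653 -0.2723825  -1.00157603]
flange_face [(0.97, array([496.2,  12.8,  97.7]))]
shaft_end [(0.84, array([498. ,  13.8, 148.6]))]
94 5149 [500.2  20.1 100. ] [496.6  18.9  98.4] [75.6 75.1  8.7] 322.1140027189746 205.33890075742863
105 158 [516.1  19.7 109. ] [513.9  19.7 109.5] [32.8 18.   8.8] 328.54430379746833 190.79746835443038
144 516 [497.7  19.  146.9] [496.9  18.8 147. ] [18.  18.7  5.9] 322.43798449612405 231.38953488372093
```

View pics/w1.png

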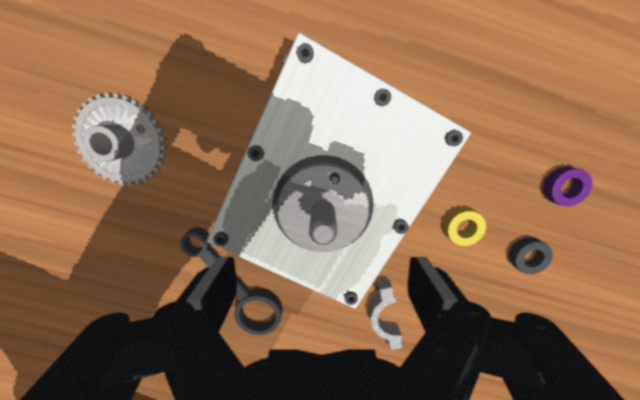

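```bash
python3 - <<'E'
from h import *
np.set_printoptions(precision=1,suppress=True)
z=np.load('w1.npz');d=z['d'];T=z['T'];W=cloud('wrist',d,T)
f=(W[...,2]>105.5)&(W[...,2]<113)
f[:165]=0;f[192:]=0;f[:,:322]=0;f[:,350:]=0
v,u=np.nonzero(f);print(f.sum(),u.mean(),v.mean(),np.median(W[f],0),W[f].mean(0))
# flange rim: circle fit
g=(np.hypot(W[...,0]-498,W[...,1]-20)<46)&(W[...,2]>96)&(W[...,2]<104)
(c,r)=cv2.minEnclosingCircle(W[g][:,:2].astype(np.float32));print('flange',c,r)
hull=cv2.convexHull(W[g][:,:2].astype(np.float32))[:,0];e=cv2.fitEllipse(hull);print(e)
D=np.median(W[f],0)[:2]
for cc in (c,(498,19.5)): print(np.linalg.norm(D-cc),np.degrees(np.arctan2(*(D-cc)[::-1])))
# case
k=(np.hypot(W[...,0]-510,W[...,1]-18)<140)&(W[...,2]>75)&(W[...,2]<92)
print('case',cv2.minAreaRect(W[k][:,:2].astype(np.float32)))
# sprocket
m=np.hypot(W[...,0]-479,W[...,1]-243)<60
for a,b in [(4,12),(28,40)]:
    g=m&(W[...,2]>a)&(W[...,2]<b);h=cv2.convexHull(W[g][:,:2].astype(np.float32))[:,0];print(a,g.sum(),cv2.minEnclosingCircle(h),cv2.fitEllipse(h),W[g].mean(0))
c0=np.array([479,243]);
crop=z['im'][90:190,70:170];cv2.imwrite('pics/c1.png',cv2.resize(crop,None,fx=5,fy=5,interpolation=cv2.INTER_CUBIC)[:,:,::-1])
f_,cx,cy,p=K('wrist')
def ray(u,v,zw):
    o=T[:3,3];r=T[:3,:3]@np.array([(u-cx)/f_,(v-cy)/f_,1]);return o+r*(zw-o[2])/r[2]
H=ray(140,128,8);print('hole',H)
crop=z['im'][140:260,260:390];cv2.imwrite('pics/c2.png',cv2.resize(crop,None,fx=5,fy=5,interpolation=cv2.INTER_CUBIC)[:,:,::-1])
print('dowel by ray',ray(335,177,109))
E
```

```text
84 334.39285714285717 178.39285714285714 [527.   18.3 108.5] [526.8  18.3 108.5]
flange (496.4151611328125, 19.036191940307617) 37.980350494384766
((496.4815368652344, 18.87717628479004), (75.07573699951172, 75.56705474853516), 100.23275756835938)
30.547270164668873 -1.458152968083356
28.979129791520588 -2.454655730137475
case ((511.2566223144531, 17.200088500976562), (159.6511993408203, 192.29873657226562), 79.22743225097656)
4 4730 ((478.4276123046875, 243.82192993164062), 49.413307189941406) ((477.94415283203125, 243.62646484375), (96.82038116455078, 97.83003234863281), 22.23193359375) [481.8 239.8   8.2]
28 826 ((478.0558776855469, 243.4097137451172), 18.304704666137695) ((478.1259765625, 243.09658813476562), (35.40018844604492, 35.85633850097656), 148.8311309814453) [478.9 242.2  33.1]
hole [498.5 221.7   8. ]
dowel by ray [528.1  18.2 109. ]
```

View pics/c1.png

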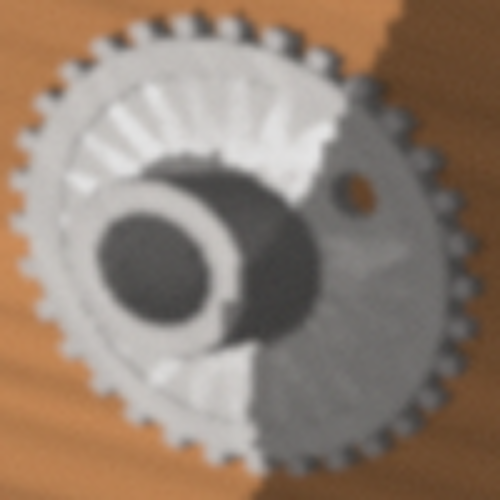

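View pics/c2.png

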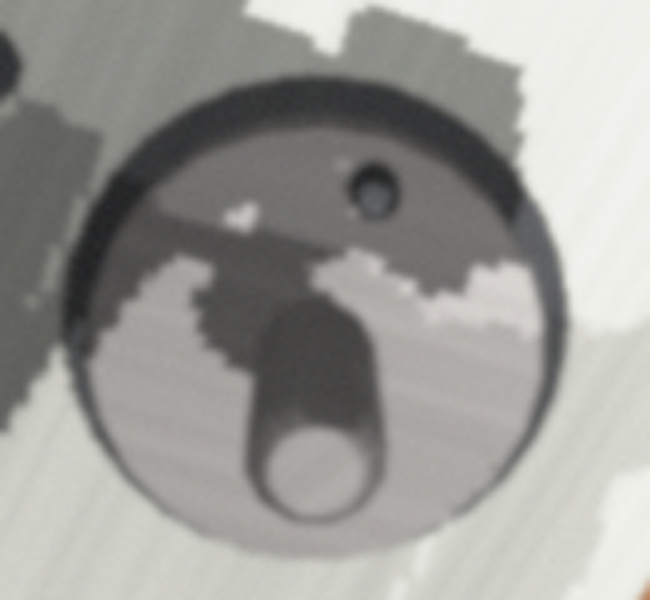

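```bash
python3 - <<'E'
from h import *
plan(ctrl.sense(),[478.3,243.4,120])
E
```

```text
yaw -73.45 down-err 0.0005 tool offs mm [-222.3   72.    45. ]  turn 0.00  q6 1.08
```

Request:
drive_tool(
  gripper=[0,0,0,0,0,0,0,0],
  offset=[
    [-0.037,0,0.0075],
    [-0.037,0,0.0075],
    [-0.037,0,0.0075],
    [-0.037,0.01,0.0075],
    [-0.037,0.015,0.0075],
    [-0.037,0.015,0.0075],
    [0,0.032,0],
    [0,0,0],
  ],
  turn=[0,0,0,0,0,0,0,0],
)

```text
time_s: 2.97
eef_pos: [476.1, 243.6, 116.1]
ee_rot: [-0.565, 0.569, -0.424, 0.421]
force: [-0.3, -1.3, -1.6]
grip_width: 1.003
```

```bash
python3 - <<'E'
from h import *
s=ctrl.sense();T=T_wc('wrist',s);im,d=ctrl.capture('wrist');save('w2.png',im);np.savez('w2.npz',im=im,d=d,T=T)
print(s['time_s'],np.round(s['eef_pos'],1),np.round(s['joints'],2),np.round(s['force'],1))
np.set_printoptions(precision=1,suppress=True)
for q in ['sprocket_mid','sprocket_hole']:
    print(q,[(round(x['score'],2),toW(T,x['centre'])[0]) for x in ctrl.pinpoint('wrist',q)])
W=cloud('wrist',d,T)
m=np.hypot(W[...,0]-479,W[...,1]-243)<60
for a,b in [(4,12),(28,40)]:
    g=m&(W[...,2]>a)&(W[...,2]<b);h=cv2.convexHull(W[g][:,:2].astype(np.float32))[:,0];print(a,g.sum(),cv2.minEnclosingCircle(h),cv2.fitEllipse(h),W[g].mean(0))
v,u=np.nonzero(m&(W[...,2]>2)&(W[...,2]<40));print(u.min(),u.max(),v.min(),v.max())
crop=im[max(v.min()-10,0):v.max()+10,u.min()-10:u.max()+10];print(max(v.min()-10,0),u.min()-10);cv2.imwrite('pics/c3.png',cv2.resize(crop,None,fx=3,fy=3,interpolation=cv2.INTER_CUBIC)[:,:,::-1])
E
```

```text
2.9667 [476.1 243.6 116.1] [ 0.25  0.46  1.61 -0.    1.08  1.53] [-0.3 -1.3 -1.6]
sprocket_mid [(0.92, array([478.9, 241.4,  14.6]))]
sprocket_hole [(0.71, array([502.4, 220.5,   9.2]))]
4 6635 ((477.7355651855469, 243.6026153564453), 48.62644958496094) ((477.8548278808594, 243.54505920410156), (96.57998657226562, 96.907470703125), 115.73574829101562) [481.5 245.    8.1]
28 994 ((478.1883239746094, 243.66473388671875), 17.925912857055664) ((478.17938232421875, 243.6226043701172), (35.115177154541016, 35.40536117553711), 18.589534759521484) [478.8 243.9  33.3]
268 388 143 248
133 258
```

View pics/c3.png

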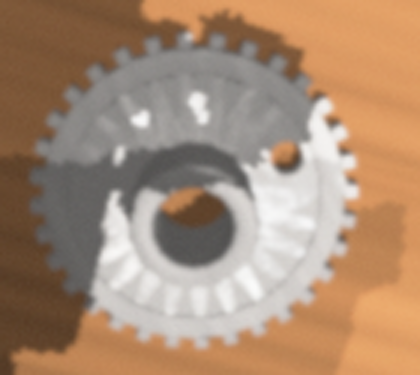

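View pics/w2.png

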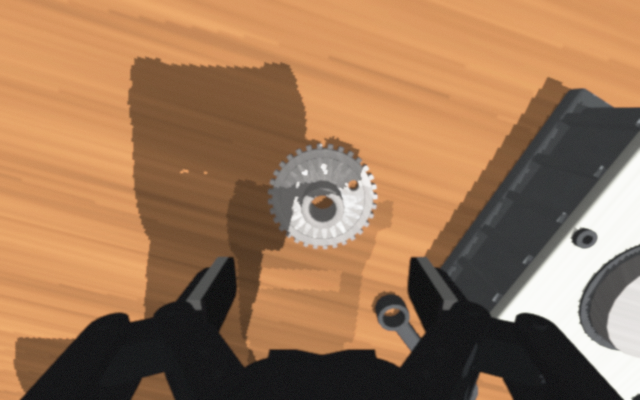

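```bash
python3 - <<'E'
from h import *
np.set_printoptions(precision=1,suppress=True)
z=np.load('w2.npz');d=z['d'];T=z['T'];W=cloud('wrist',d,T)
f_,cx,cy,p=K('wrist')
def ray(u,v,zw):
    o=T[:3,3];r=T[:3,:3]@np.array([(u-cx)/f_,(v-cy)/f_,1]);return o+r*(zw-o[2])/r[2]
H=ray(353.7,185,6.5);print('hole',H)
c=np.array([478,243.6]);dd=H[:2]-c;print(np.linalg.norm(dd),np.degrees(np.arctan2(dd[1],dd[0])))
print('rod end',W[300:325,375:405][W[300:325,375:405][...,2]>8].max(0),W[300:325,375:405][W[300:325,375:405][...,2]>8].min(0))
plan(ctrl.sense(),[478.1,243.6,9])
E
```

```text
hole [498.1 220.4   6.5]
30.635695643629433 -49.08927633270689
rod end [401.5 159.1  19.7] [373.2 130.7   8.1]
yaw -73.51 down-err 0.0022 tool offs mm [ -1.3 112.3  -1.2]  turn 0.00  q6 1.53
```

Request:
drive_tool(
  gripper=[0,0,0,0,0],
  offset=[
    [0,0.035,0],
    [0,0.035,0],
    [0,0.02,0],
    [0,0,0],
    [0,0,0],
  ],
  turn=[0,0,0,0,0],
)

```text
time_s: 3.53
eef_pos: [479.5, 243.0, 31.0]
ee_rot: [0.567, -0.566, 0.423, -0.423]
force: [0.5, -0.9, 0.8]
grip_width: 1.001
```

```bash
python3 - <<'E'
from h import *
s=ctrl.sense();print(np.round(s['eef_pos'],1),np.round(s['force'],1));plan(s,[478.1,243.6,9])
E
```

```text
[479.5 243.   31. ] [ 0.5 -0.9  0.8]
yaw -73.50 down-err 0.0016 tool offs mm [-1.  22.  -1.2]  turn 0.00  q6 1.53
```

Request:
drive_tool(
  gripper=[0,0,0.3,0.6,0.8,0.8,0.8,0.8,0.8,0.8],
  offset=[
    [-0.0005,0.012,-0.0005],
    [0,0.01,0],
    [0,0,0],
    [0,0,0],
    [0,0,0],
    [0,0,0],
    [0,0,0],
    [0,0,0],
    [0,0,0],
    [0,0,0],
  ],
  turn=[0,0,0,0,0,0,0,0,0,0],
  force=50,
)

```text
time_s: 4.37
eef_pos: [478.2, 244.2, 8.5]
ee_rot: [0.567, -0.567, 0.422, -0.423]
force: [-1.9, -1.8, 7.8]
grip_width: 0.412
```

```bash
python3 - <<'E'
from h import *
s=ctrl.sense();print(np.round(s['eef_pos'],1),np.round(s['force'],1),np.round(s['wrist_torque'],2));plan(s,[478.1,243.6,9])
im,d=ctrl.capture('wrist');save('w3.png',im)
E
```

```text
[478.2 244.2   8.5] [-1.9 -1.8  7.8] [-0.46  0.26 -0.07]
yaw -73.39 down-err 0.0015 tool offs mm [ 0.5 -0.5 -0.3]  turn 0.00  q6 1.54
```

View pics/w3.png

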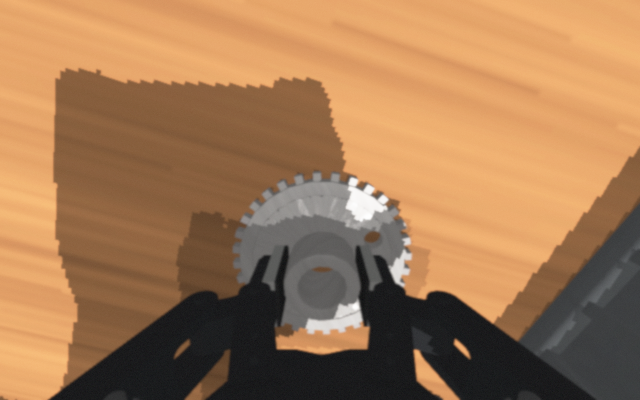

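Request:
drive_tool(
  gripper=[0.8,0.8,0.8,0.8,0.8,0.8,0.8,0.8],
  offset=[
    [0,-0.01,0],
    [0,-0.03,0],
    [0,-0.04,0],
    [0,-0.04,0],
    [0,-0.04,0],
    [0,-0.015,0],
    [0,0,0],
    [0,0,0],
  ],
  turn=[0,0,0,0,0,0,0,0],
)

```text
time_s: 5.08
eef_pos: [477.2, 244.1, 182.1]
ee_rot: [-0.567, 0.567, -0.423, 0.423]
force: [-0.5, -0.7, -5.7]
grip_width: 0.414
```

```bash
python3 - <<'E'
from h import *
np.set_printoptions(precision=1,suppress=True)
s=ctrl.sense();T=T_wc('wrist',s);im,d=ctrl.capture('wrist');save('w4.png',im);np.savez('w4.npz',im=im,d=d,T=T)
print(np.round(s['eef_pos'],1),np.round(s['force'],1),np.round(s['wrist_torque'],2));plan(s,[497.,19.3,184],-73.5+46.5)
W=cloud('wrist',d,T);z0=s['eef_pos'][2]
m=np.hypot(W[...,0]-s['eef_pos'][0],W[...,1]-s['eef_pos'][1])<60
m&=(W[...,2]>z0-20)&(W[...,2]<z0+3)
# disc plane fit
P=W[m];print(m.sum(),P.mean(0))
A=np.c_[P[:,:2]-P[:,:2].mean(0),np.ones(len(P))]
c=np.linalg.lstsq(A,P[:,2],rcond=None)[0]
for _ in range(5):
    r=P[:,2]-A@c;k=abs(r)<2;c=np.linalg.lstsq(A[k],P[k,2],rcond=None)[0]
print('tilt',c.round(4),k.sum())
h=cv2.convexHull(P[k][:,:2].astype(np.float32))[:,0];print(cv2.fitEllipse(h))
E
```

```text
[477.2 244.1 182.1] [-0.5 -0.7 -5.7] [-0. -0.  0.]
yaw -73.39 down-err 0.0001 tool offs mm [221.1  -1.9 -45.3]  turn -46.39  q6 1.53
12215 [491.7 248.3 181.3]
tilt [ -0.    0.  181.6] 11183
((476.9186706542969, 243.5662384033203), (96.79216766357422, 97.02679443359375), 123.43768310546875)
```

View pics/w4.png

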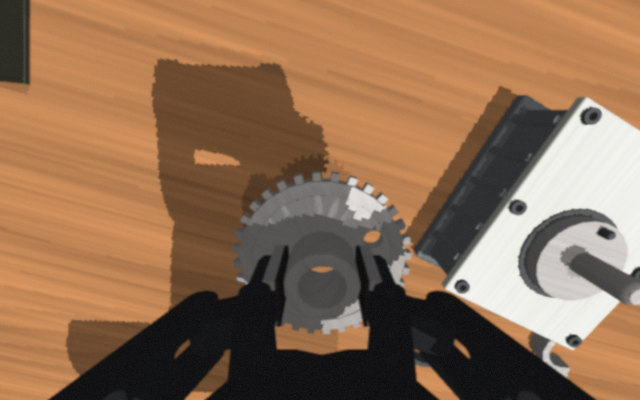

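```bash
python3 - <<'E'
from h import *
np.set_printoptions(precision=1,suppress=True)
z=np.load('w4.npz');d=z['d'];T=z['T'];W=cloud('wrist',d,T);im=z['im']
f_,cx,cy,p=K('wrist')
def ray(u,v,zw):
    o=T[:3,3];r=T[:3,:3]@np.array([(u-cx)/f_,(v-cy)/f_,1]);return o+r*(zw-o[2])/r[2]
# hole: depth far inside disc
hm=np.zeros((400,640),bool);hm[225:250,358:386]=W[225:250,358:386][...,2]<160
v,u=np.nonzero(hm);print(hm.sum(),u.mean(),v.mean(),u.min(),u.max(),v.min(),v.max())
c=np.array([476.9,243.6])
for zz in (181.5,177.5,173.5):
    H=ray(371.5,237,zz)[:2]-c;print(np.linalg.norm(H),np.degrees(np.arctan2(H[1],H[0])))
    H=ray(u.mean(),v.mean(),zz)[:2]-c;print(np.linalg.norm(H),np.degrees(np.arctan2(H[1],H[0])))
crop=np.hstack([im[215:260,345:400],im[200:300,520:640][:45,55:110]]);cv2.imwrite('pics/c4.png',cv2.resize(crop,None,fx=7,fy=7,interpolation=cv2.INTER_CUBIC)[:,:,::-1])
g=(np.hypot(W[...,0]-498,W[...,1]-20)<46)&(W[...,2]>96)&(W[...,2]<104)
h=cv2.convexHull(W[g][:,:2].astype(np.float32))[:,0];print('flange',cv2.fitEllipse(h),cv2.minEnclosingCircle(h))
print('dowel',ray(605.5,230.5,109))
E
```

```text
141 371.5177304964539 236.24822695035462 364 379 231 242
29.994750846446237 -45.092932455153175
30.190271927898632 -44.36336608096985
29.856761186105693 -48.75280740213484
30.032357084631936 -47.97628510227188
29.841431067022764 -52.43151192763027
29.99483758387689 -51.61277601347059
flange ((496.4213562011719, 19.01894187927246), (75.50955963134766, 77.74061584472656), 169.25730895996094) ((497.02587890625, 19.03129005432129), 39.15936279296875)
dowel [529.   25.9 109. ]
```

View pics/c4.png

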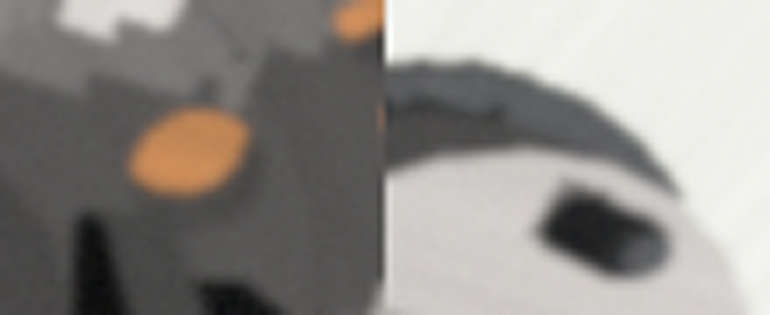

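Request:
drive_tool(
  gripper=[0.8,0.8,0.8,0.8,0.8,0.8,0.8,0.8,0.8,0.8,0.8,0.8,0.8,0.8,0.8],
  offset=[
    [0.036,-0.004,-0.0075],
    [0.037,-0.004,-0.0075],
    [0.037,0,-0.0075],
    [0.037,0,-0.0075],
    [0.037,0,-0.0075],
    [0.037,0,-0.0075],
    [0,0,0],
    [0,0,0],
    [0,0,0],
    [0,0,0],
    [0,0,0],
    [0,0,0],
    [0,0,0],
    [0,0,0],
    [0,0,0],
  ],
  turn=[0,0,0,0,0,0,-6.7,-6.7,-6.7,-6.7,-6.7,-6.7,-6.8,0,0],
)

```text
time_s: 6.38
eef_pos: [497.0, 19.6, 188.7]
ee_rot: [-0.688, 0.688, -0.164, 0.162]
force: [0.2, -0.1, -4.0]
grip_width: 0.414
```

```bash
python3 - <<'E'
from h import *
np.set_printoptions(precision=1,suppress=True)
for i in range(3):
    s=ctrl.sense();print(np.round(s['eef_pos'],1),np.round(s['force'],1));plan(s,[496.5,19.7,160],-26.4);im,d=ctrl.capture('wrist')
T=T_wc('wrist',s);save('w5.png',im);np.savez('w5.npz',im=im,d=d,T=T)
T=T_wc('scene');im,d=ctrl.capture('scene');save('s5.png',cv2.resize(im[120:260,250:450],None,fx=4,fy=4));np.savez('s5.npz',im=im,d=d,T=T)
E
```

```text
[497.   19.6 188.7] [ 0.2 -0.1 -4. ]
yaw -26.60 down-err 0.0032 tool offs mm [-0.4 28.7 -0.1]  turn -0.20  q6 0.27
[497.1  19.6 189.1] [ 0.1  0.1 -4.1]
yaw -26.61 down-err 0.0026 tool offs mm [-0.5 29.1 -0.2]  turn -0.21  q6 0.27
[497.3  19.6 189.4] [ 0.3  0.1 -3.5]
yaw -26.58 down-err 0.0019 tool offs mm [-0.7 29.4 -0.2]  turn -0.18  q6 0.27
```

View pics/w5.png

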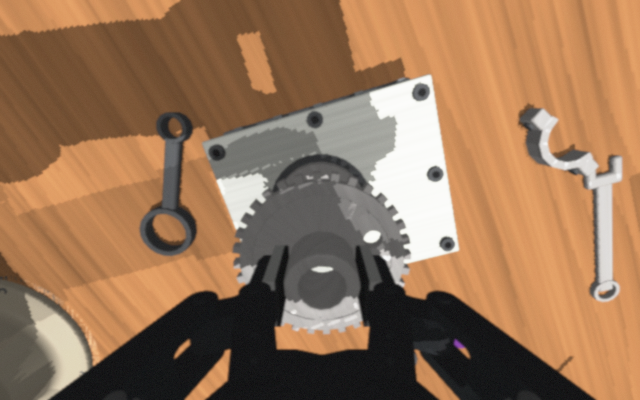

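View pics/s5.png

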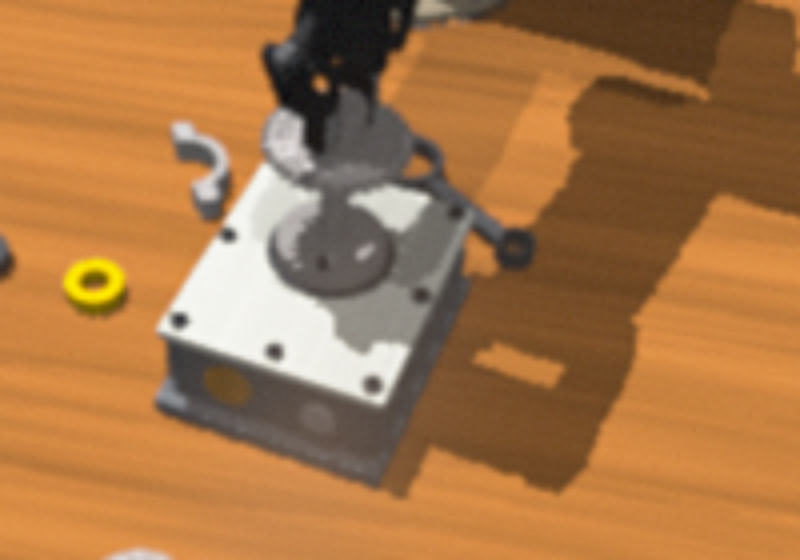

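Request:
drive_tool(
  gripper=[0.8,0.8,0.8,0.8,0.8],
  offset=[
    [-0.0006,0.01,-0.0002],
    [0,0.01,0],
    [0,0.008,0],
    [0,0,0],
    [0,0,0],
  ],
  turn=[0,0,0,0,0],
)

```text
time_s: 7.0
eef_pos: [496.7, 19.7, 161.6]
ee_rot: [-0.688, 0.688, -0.162, 0.161]
force: [0.2, 0.6, -4.2]
grip_width: 0.41
```

Request:
drive_tool(
  gripper=[0.8,0.8,0.8,0.8,0.8],
  offset=[
    [0,0.003,0],
    [0,0.003,0],
    [0,0.003,0],
    [0,0,0],
    [0,0,0],
  ],
  turn=[0,0,0,0,0],
)

```text
time_s: 7.42
eef_pos: [497.0, 19.6, 153.2]
ee_rot: [-0.688, 0.688, -0.162, 0.161]
force: [-0.6, 0.3, -4.6]
grip_width: 0.416
```

Request:
drive_tool(
  gripper=[0.8,0.8,0.8,0.8,0.8,0.8],
  offset=[
    [0,0.002,0],
    [0,0.002,0],
    [0,0.002,0],
    [0,0.002,0],
    [0,0,0],
    [0,0,0],
  ],
  turn=[0,0,0,0,0,0],
)

```text
time_s: 7.92
eef_pos: [497.0, 19.6, 145.2]
ee_rot: [-0.688, 0.688, -0.162, 0.161]
force: [-0.0, -0.6, -4.9]
grip_width: 0.408
```

Request:
drive_tool(
  gripper=[0.8,0.8,0.8,0.8,0.8,0.8],
  offset=[
    [0,0.003,0],
    [0,0.003,0],
    [0,0.003,0],
    [0,0.003,0],
    [0,0,0],
    [0,0,0],
  ],
  turn=[0,0,0,0,0,0],
)

```text
time_s: 8.42
eef_pos: [497.0, 19.6, 133.1]
ee_rot: [-0.688, 0.688, -0.162, 0.161]
force: [0.1, -0.7, -3.3]
grip_width: 0.411
```

Request:
drive_tool(
  gripper=[0.8,0.8,0.8,0.8,0.8,0.8],
  offset=[
    [0,0.003,0],
    [0,0.003,0],
    [0,0.003,0],
    [0,0.003,0],
    [0,0,0],
    [0,0,0],
  ],
  turn=[0,0,0,0,0,0],
)

```text
time_s: 8.92
eef_pos: [497.0, 19.6, 121.1]
ee_rot: [0.688, -0.688, 0.162, -0.161]
force: [0.1, 0.9, -4.3]
grip_width: 0.413
```

Request:
drive_tool(
  gripper=[0.8,0.8,0.8,0.8,0.8,0.8],
  offset=[
    [0,0.001,0],
    [0,0.001,0],
    [0,0.001,0],
    [0,0.001,0],
    [0,0,0],
    [0,0,0],
  ],
  turn=[0,0,0,0,0,0],
)

```text
time_s: 9.42
eef_pos: [497.1, 19.6, 117.2]
ee_rot: [0.688, -0.688, 0.161, -0.161]
force: [-0.2, 0.3, -4.4]
grip_width: 0.41
```

Request:
drive_tool(
  gripper=[0.8,0.8,0.8,0.8,0.8],
  offset=[
    [0,0.001,0],
    [0,0.0005,0],
    [0,0.0005,0],
    [0,0,0],
    [0,0,0],
  ],
  turn=[0,0,0,0,0],
)

```text
time_s: 9.83
eef_pos: [497.0, 19.6, 115.3]
ee_rot: [0.688, -0.688, 0.161, -0.161]
force: [-0.5, -0.4, -4.0]
grip_width: 0.41
```

Request:
drive_tool(
  gripper=[0.8,0.8,0.8,0.8,0.8],
  offset=[
    [0,0.001,0],
    [0,0.0005,0],
    [0,0.0005,0],
    [0,0,0],
    [0,0,0],
  ],
  turn=[0,0,0,0,0],
)

```text
time_s: 10.25
eef_pos: [497.0, 19.6, 113.3]
ee_rot: [0.688, -0.688, 0.161, -0.161]
force: [0.1, -0.8, -4.0]
grip_width: 0.416
```

Request:
drive_tool(
  gripper=[0.8,0.8,0.8,0.8,0.8],
  offset=[
    [0,0.001,0],
    [0,0.0005,0],
    [0,0.0005,0],
    [0,0,0],
    [0,0,0],
  ],
  turn=[0,0,0,0,0],
)

```text
time_s: 10.67
eef_pos: [497.0, 19.6, 111.3]
ee_rot: [0.688, -0.688, 0.161, -0.161]
force: [-0.6, 0.4, -3.9]
grip_width: 0.41
```

Keyed on the dowel already (well below the dowel's top, no contact force). Going on gently to the flange.

Request:
drive_tool(
  gripper=[0.8,0.8,0.8,0.8,0.8],
  offset=[
    [0,0.0005,0],
    [0,0.0005,0],
    [0,0.0005,0],
    [0,0,0],
    [0,0,0],
  ],
  turn=[0,0,0,0,0],
)

```text
time_s: 11.08
eef_pos: [497.0, 19.6, 109.8]
ee_rot: [0.688, -0.688, 0.161, -0.161]
force: [-0.8, -0.1, -4.5]
grip_width: 0.409
```

Request:
drive_tool(
  gripper=[0.8,0.8,0.8,0.8],
  offset=[
    [0,0.0005,0],
    [0,0.0003,0],
    [0,0,0],
    [0,0,0],
  ],
  turn=[0,0,0,0],
)

```text
time_s: 11.42
eef_pos: [497.0, 19.6, 109.0]
ee_rot: [0.688, -0.688, 0.161, -0.161]
force: [-0.2, -0.5, -4.2]
grip_width: 0.409
```

Request:
drive_tool(
  gripper=[0.8,0.8,0.8,0.8],
  offset=[
    [0,0.0003,0],
    [0,0.0003,0],
    [0,0,0],
    [0,0,0],
  ],
  turn=[0,0,0,0],
)

```text
time_s: 11.75
eef_pos: [497.0, 19.6, 108.6]
ee_rot: [-0.688, 0.688, -0.161, 0.161]
force: [-1.8, -0.6, 0.6]
grip_width: 0.412
```

Request:
drive_tool(
  gripper=[0.8,0.8,0.8,0.8],
  offset=[
    [0,0.0003,0],
    [0,0.0002,0],
    [0,0,0],
    [0,0,0],
  ],
  turn=[0,0,0,0],
)

```text
time_s: 12.08
eef_pos: [497.0, 19.6, 108.5]
ee_rot: [-0.688, 0.688, -0.161, 0.161]
force: [-6.2, 0.3, 6.1]
grip_width: 0.409
```

Request:
drive_tool(
  gripper=[0.5,0.3,0.1,0,0,0,0,0,0,0],
  offset=[
    [0,0,0],
    [0,0,0],
    [0,0,0],
    [0,0,0],
    [0,0,0],
    [0,-0.02,0],
    [0,-0.03,0],
    [0,-0.03,0],
    [0,0,0],
    [0,0,0],
  ],
  turn=[0,0,0,0,0,0,0,0,0,0],
)

```text
time_s: 12.92
eef_pos: [497.6, 19.5, 189.0]
ee_rot: [0.688, -0.688, 0.16, -0.163]
force: [0.4, 0.1, -0.1]
grip_width: 0.998
```

```bash
python3 - <<'E'
from h import *
np.set_printoptions(precision=1,suppress=True)
s=ctrl.sense();T=T_wc('wrist',s);im,d=ctrl.capture('wrist');save('w6.png',im)
W=cloud('wrist',d,T)
m=np.hypot(W[...,0]-496.8,W[...,1]-19)<55
for a,b in [(104,112),(128,139),(143,152)]:
    g=m&(W[...,2]>a)&(W[...,2]<b);h=cv2.convexHull(W[g][:,:2].astype(np.float32))[:,0];print(a,g.sum(),cv2.minEnclosingCircle(h),cv2.fitEllipse(h),np.median(W[g],0))
    P=W[g];print(np.linalg.lstsq(np.c_[P[:,:2]-[497,19],np.ones(len(P))],P[:,2],rcond=None)[0].round(3))
for q in ['sprocket_mid']:
    print(q,[(round(x['score'],2),toW(T,x['centre'])[0]) for x in ctrl.pinpoint('wrist',q)])
plan(ctrl.sense(),[486,-245,190],0)
E
```

```text
104 7940 ((497.10791015625, 18.26174545288086), 48.698020935058594) ((497.15301513671875, 18.39505958557129), (96.85160827636719, 96.96527099609375), 157.0440216064453) [501.8  26.8 108. ]
[ -0.   0. 108.]
128 1155 ((497.2737731933594, 18.759687423706055), 17.919357299804688) ((497.35302734375, 18.684280395507812), (35.03221130371094, 35.54503631591797), 14.86952018737793) [500.8  24.3 133.7]
[ -0.   -0.  133.6]
143 566 ((496.3672790527344, 19.01365089416504), 9.856908798217773) ((496.3886413574219, 18.988460540771484), (18.954402923583984, 19.276874542236328), 19.916475296020508) [497.   20.2 147.1]
[ -0.   -0.1 146.7]
sprocket_mid [(0.72, array([499.6,  19. , 114.5])), (0.71, array([ 358.7, -120.2,    8.4]))]
yaw -26.40 down-err 0.0014 tool offs mm [ 108.2   -3.  -241.8]  turn -26.40  q6 0.26
```

View pics/w6.png

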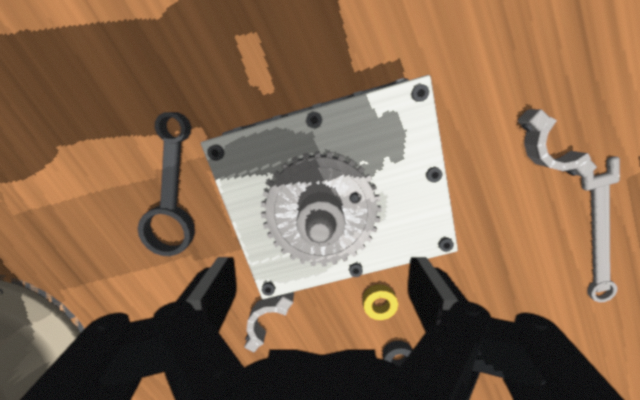

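Request:
drive_tool(
  gripper=[0,0,0,0,0,0,0,0,0,0,0],
  offset=[
    [0.0155,0,-0.0345],
    [0.0155,0,-0.0345],
    [0.0155,0,-0.0345],
    [0.0155,0,-0.0345],
    [0.0155,0,-0.0345],
    [0.0155,0.01,-0.0345],
    [0.0155,0.02,-0.0345],
    [0,0.03,0],
    [0,0.01,0],
    [0,0,0],
    [0,0,0],
  ],
  turn=[0,0,0,0,0,0,0,0,0,0,0],
)

```text
time_s: 13.93
eef_pos: [487.0, -243.0, 118.4]
ee_rot: [0.689, -0.688, 0.161, -0.161]
force: [0.5, 0.8, 1.0]
grip_width: 0.999
```

```bash
python3 - <<'E'
from h import *
np.set_printoptions(precision=1,suppress=True)
s=ctrl.sense();T=T_wc('wrist',s);im,d=ctrl.capture('wrist');save('w7.png',im)
W=cloud('wrist',d,T);print(s['eef_pos'])
m=np.hypot(W[...,0]-486,W[...,1]+245)<40
g=m&(W[...,2]>11)&(W[...,2]<20);h=cv2.convexHull(W[g][:,:2].astype(np.float32))[:,0];print(g.sum(),cv2.minEnclosingCircle(h),cv2.fitEllipse(h),np.median(W[g],0),im[g].mean(0))
e=cv2.fitEllipse(h)[0]
plan(ctrl.sense(),[e[0],e[1],2])
E
```

```text
[ 487.  -243.   118.4]
1380 ((484.0508117675781, -246.64654541015625), 21.876935958862305) ((483.9725036621094, -246.60342407226562), (43.08524703979492, 43.273834228515625), 13.761151313781738) [ 484.4 -245.7   15.7] [92.3 91.1 91.3]
yaw -26.32 down-err 0.0009 tool offs mm [ -1.7 117.4  -4.5]  turn 0.00  q6 -0.22
```

View pics/w7.png

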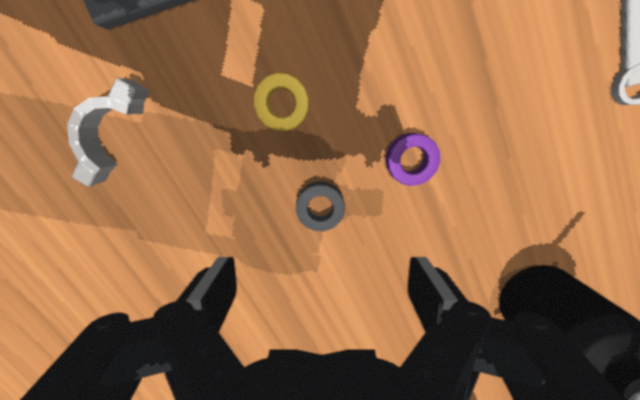

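Request:
drive_tool(
  gripper=[0,0,0,0,0,0,0],
  offset=[
    [-0.0017,0.02,-0.0045],
    [0,0.035,0],
    [0,0.03,0],
    [0,0.009,0],
    [0,0,0],
    [0,0,0],
    [0,0,0],
  ],
  turn=[0,0,0,0,0,0,0],
)

```text
time_s: 14.57
eef_pos: [484.6, -247.8, 26.7]
ee_rot: [-0.688, 0.689, -0.16, 0.162]
force: [-0.5, -0.0, 0.4]
grip_width: 1.0
```

```bash
python3 - <<'E'
from h import *
plan(ctrl.sense(),[484,-246.6,4])
E
```

```text
yaw -26.36 down-err 0.0038 tool offs mm [-1.2 22.7  0.8]  turn 0.00  q6 -0.23
```

Request:
drive_tool(
  gripper=[0,0,0,0.3,0.6,0.8,0.8,0.8,0.8,0.8,0.8],
  offset=[
    [-0.0005,0.01,0.0005],
    [0,0.008,0],
    [0,0.004,0],
    [0,0,0],
    [0,0,0],
    [0,0,0],
    [0,0,0],
    [0,0,0],
    [0,0,0],
    [0,0,0],
    [0,0,0],
  ],
  turn=[0,0,0,0,0,0,0,0,0,0,0],
  force=40,
)

```text
time_s: 15.48
eef_pos: [483.4, -246.7, 3.0]
ee_rot: [-0.688, 0.689, -0.161, 0.162]
force: [-0.5, 0.9, 6.1]
grip_width: 0.488
```

Request:
drive_tool(
  gripper=[0.8,0.8,0.8,0.8,0.8,0.8,0.8,0.8],
  offset=[
    [0,-0.01,0],
    [0,-0.03,0],
    [0,-0.04,0],
    [0,-0.04,0],
    [0,-0.04,0],
    [0,-0.015,0],
    [0,0,0],
    [0,0,0],
  ],
  turn=[0,0,0,0,0,0,0,0],
)

```text
time_s: 16.15
eef_pos: [483.1, -246.5, 177.8]
ee_rot: [-0.688, 0.689, -0.161, 0.162]
force: [-0.9, -0.4, -1.6]
grip_width: 0.489
```

```bash
python3 - <<'E'
from h import *
np.set_printoptions(precision=1,suppress=True)
s=ctrl.sense();T=T_wc('wrist',s);im,d=ctrl.capture('wrist');save('w8.png',im)
W=cloud('wrist',d,T);e=np.array(s['eef_pos']);print(e,R(s['ee_rot']).round(2)[:,0])
m=np.hypot(W[...,0]-e[0],W[...,1]-e[1])<30
m&=(W[...,2]>e[2]-5)&(W[...,2]<e[2]+17);m[:215]=0
L=(W-e)@R(s['ee_rot']);m&=abs(L[...,0])<21
print(m.sum(),np.histogram(W[...,2][m],10))
g=m&(W[...,2]>e[2]+9)
print(W[g].mean(0)-e)
h=cv2.convexHull(W[g][:,:2].astype(np.float32))[:,0];print(cv2.fitEllipse(h),cv2.minEnclosingCircle(h))
print(np.linalg.lstsq(np.c_[(W[g]-e)[:,:2],np.ones(g.sum())],W[g][:,2],rcond=None)[0].round(3))
plan(ctrl.sense(),[496.6,19,190])
E
```

```text
[ 483.1 -246.5  177.8] [ 0.9 -0.4  0. ]
5145 (array([  43,  173,  186,  201,  207,  236,  273, 2443, 1358,   25]), array([174.6, 176.7, 178.7, 180.7, 182.7, 184.7, 186.7, 188.7, 190.7,
       192.7, 194.7]))
[ 0.9  1.4 12.6]
((483.0323791503906, -246.1780548095703), (43.60006332397461, 44.7481803894043), 64.30743408203125) ((482.7728576660156, -245.71983337402344), 22.996076583862305)
[ -0.   -0.  190.3]
yaw -26.40 down-err 0.0016 tool offs mm [-105.4  -13.2  243.7]  turn 0.00  q6 -0.23
```

View pics/w8.png

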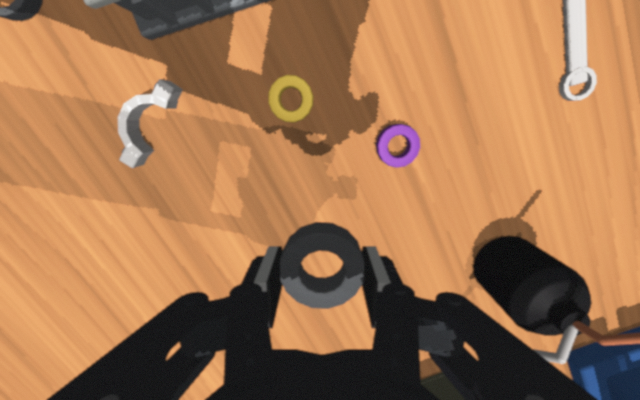

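Request:
drive_tool(
  gripper=[0.8,0.8,0.8,0.8,0.8,0.8,0.8,0.8,0.8,0.8,0.8],
  offset=[
    [-0.015,-0.004,0.0348],
    [-0.015,-0.004,0.0348],
    [-0.015,0,0.0348],
    [-0.015,0,0.0348],
    [-0.015,0,0.0348],
    [-0.015,0,0.0348],
    [-0.015,0,0.0348],
    [0,0,0],
    [0,0,0],
    [0,0,0],
    [0,0,0],
  ],
  turn=[0,0,0,0,0,0,0,0,0,0,0],
)

```text
time_s: 17.12
eef_pos: [497.2, 17.3, 184.6]
ee_rot: [-0.688, 0.688, -0.162, 0.161]
force: [-0.1, -0.5, -1.2]
grip_width: 0.491
```

```bash
python3 - <<'E'
from h import *
np.set_printoptions(precision=1,suppress=True)
for i in range(3):
    s=ctrl.sense();T=T_wc('wrist',s);im,d=ctrl.capture('wrist');print(s['eef_pos'],np.round(s['force'],1))
save('w9.png',im)
W=cloud('wrist',d,T);e=np.array(s['eef_pos'])
L=(W-e)@R(s['ee_rot']);m=(np.hypot(L[...,0],L[...,2])<30)&(abs(L[...,0])<21)
g=m&(W[...,2]>e[2]+9)&(W[...,2]<e[2]+15);g[:215]=0
h=cv2.convexHull(W[g][:,:2].astype(np.float32))[:,0];print(cv2.fitEllipse(h),cv2.minEnclosingCircle(h))
plan(ctrl.sense(),[496.9,19,160])
E
```

```text
[497.2  17.3 184.6] [-0.1 -0.5 -1.2]
[497.2  17.2 184.8] [ 0.2  0.1 -0.9]
[497.3  17.2 185. ] [ 0.5 -0.3 -0.3]
((497.2415466308594, 17.84529685974121), (43.4087028503418, 45.09291076660156), 52.4376220703125) ((496.828125, 17.647241592407227), 23.10070037841797)
yaw -26.49 down-err 0.0006 tool offs mm [-1.1 25.1  1.3]  turn 0.00  q6 0.26
```

View pics/w9.png

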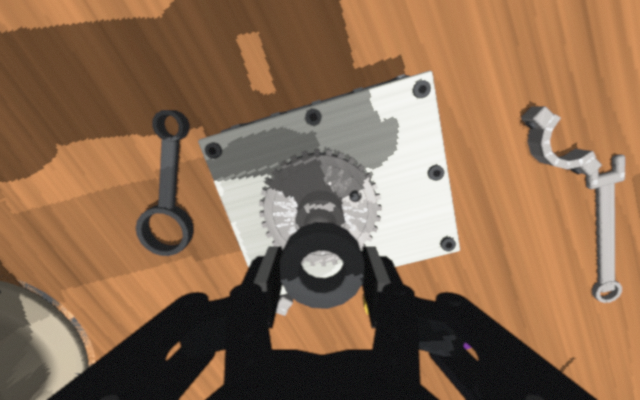

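Request:
drive_tool(
  gripper=[0.8,0.8,0.8,0.8,0.8,0.8],
  offset=[
    [-0.0009,0.01,0.0011],
    [0,0.01,0],
    [0,0.01,0],
    [0,0,0],
    [0,0,0],
    [0,0,0],
  ],
  turn=[0,0,0,0,0,0],
)

```text
time_s: 17.77
eef_pos: [497.2, 19.7, 155.5]
ee_rot: [0.688, -0.688, 0.161, -0.161]
force: [0.3, -0.9, -0.5]
grip_width: 0.488
```

Request:
drive_tool(
  gripper=[0.8,0.8,0.8,0.8,0.8,0.8],
  offset=[
    [0,0.002,0],
    [0,0.002,0],
    [0,0.002,0],
    [0,0.002,0],
    [0,0,0],
    [0,0,0],
  ],
  turn=[0,0,0,0,0,0],
)

```text
time_s: 18.27
eef_pos: [497.0, 19.7, 147.3]
ee_rot: [0.688, -0.688, 0.162, -0.161]
force: [0.2, -0.4, -1.3]
grip_width: 0.487
```

Request:
drive_tool(
  gripper=[0.8,0.8,0.8,0.8,0.8,0.8],
  offset=[
    [0,0.001,-0.0005],
    [0,0.001,0],
    [0,0.001,0],
    [0,0.001,0],
    [0,0,0],
    [0,0,0],
  ],
  turn=[0,0,0,0,0,0],
)

```text
time_s: 18.77
eef_pos: [496.8, 19.2, 143.4]
ee_rot: [-0.688, 0.688, -0.161, 0.161]
force: [0.8, 0.1, -1.4]
grip_width: 0.489
```

Request:
drive_tool(
  gripper=[0.8,0.8,0.8,0.8,0.8,0.8],
  offset=[
    [0,0.001,0],
    [0,0.001,0],
    [0,0.001,0],
    [0,0.0005,0],
    [0,0,0],
    [0,0,0],
  ],
  turn=[0,0,0,0,0,0],
)

```text
time_s: 19.27
eef_pos: [496.8, 19.3, 139.9]
ee_rot: [0.688, -0.688, 0.161, -0.161]
force: [-0.7, 0.1, -1.6]
grip_width: 0.485
```

Underside about 136.8; hub top at 134. Creep.

Request:
drive_tool(
  gripper=[0.8,0.8,0.8,0.8,0.8],
  offset=[
    [0,0.001,0],
    [0,0.0005,0],
    [0,0.0005,0],
    [0,0,0],
    [0,0,0],
  ],
  turn=[0,0,0,0,0],
)

```text
time_s: 19.68
eef_pos: [496.8, 19.3, 137.9]
ee_rot: [0.688, -0.688, 0.161, -0.161]
force: [0.8, -0.2, -0.8]
grip_width: 0.489
```

Request:
drive_tool(
  gripper=[0.8,0.8,0.8,0.8],
  offset=[
    [0,0.0004,0],
    [0,0.0003,0],
    [0,0,0],
    [0,0,0],
  ],
  turn=[0,0,0,0],
)

```text
time_s: 20.02
eef_pos: [496.8, 19.2, 137.2]
ee_rot: [0.688, -0.688, 0.161, -0.161]
force: [-1.1, 0.2, -1.1]
grip_width: 0.489
```

Request:
drive_tool(
  gripper=[0.8,0.8,0.8,0.8],
  offset=[
    [0,0.0003,0],
    [0,0.0003,0],
    [0,0,0],
    [0,0,0],
  ],
  turn=[0,0,0,0],
)

```text
time_s: 20.35
eef_pos: [496.9, 19.2, 137.0]
ee_rot: [0.688, -0.688, 0.161, -0.162]
force: [-2.9, 0.6, 6.5]
grip_width: 0.488
```

Request:
drive_tool(
  gripper=[0.8,0.8,0.8,0.8],
  offset=[
    [0,0.0002,0],
    [0,0,0],
    [0,0,0],
    [0,0,0],
  ],
  turn=[0,0,0,0],
)

```text
time_s: 20.68
eef_pos: [496.9, 19.3, 137.0]
ee_rot: [-0.688, 0.688, -0.161, 0.162]
force: [-2.9, 0.3, 7.1]
grip_width: 0.49
```

Seated on the hub (about 8 N). Release and rise.

Request:
drive_tool(
  gripper=[0.5,0.3,0.1,0,0,0,0,0,0,0],
  offset=[
    [0,0,0],
    [0,0,0],
    [0,0,0],
    [0,0,0],
    [0,0,0],
    [0,-0.02,0],
    [0,-0.03,0],
    [0,-0.02,0],
    [0,0,0],
    [0,0,0],
  ],
  turn=[0,0,0,0,0,0,0,0,0,0],
)

```text
time_s: 21.52
eef_pos: [497.1, 19.2, 206.9]
ee_rot: [0.688, -0.688, 0.161, -0.162]
force: [0.0, -0.2, -0.2]
grip_width: 0.997
```

```bash
python3 - <<'E'
from h import *
np.set_printoptions(precision=1,suppress=True)
s=ctrl.sense();T=T_wc('wrist',s);im,d=ctrl.capture('wrist');save('w10.png',im)
W=cloud('wrist',d,T);print(s['eef_pos'],np.round(s['force'],1))
m=np.hypot(W[...,0]-496.8,W[...,1]-19)<55
for a,b in [(104,112),(145,153)]:
    g=m&(W[...,2]>a)&(W[...,2]<b);h=cv2.convexHull(W[g][:,:2].astype(np.float32))[:,0];print(a,g.sum(),cv2.minEnclosingCircle(h),cv2.fitEllipse(h),np.median(W[g],0))
    P=W[g];print(np.linalg.lstsq(np.c_[P[:,:2]-[497,19],np.ones(len(P))],P[:,2],rcond=None)[0].round(3))
im,d=ctrl.capture('scene');save('s10.png',im)
E
```

```text
[497.1  19.2 206.9] [ 0.  -0.2 -0.2]
104 5908 ((497.2475891113281, 18.205781936645508), 48.74177932739258) ((497.1105041503906, 18.417675018310547), (96.84843444824219, 97.0313949584961), 131.005615234375) [506.1  32.4 108.1]
[ -0.  -0. 108.]
145 2398 ((497.76531982421875, 19.002042770385742), 21.943622589111328) ((497.759521484375, 19.18314552307129), (43.098533630371094, 43.28998947143555), 144.85430908203125) [497.6  20.2 149.6]
[  0.   -0.  149.2]
```

View pics/w10.png

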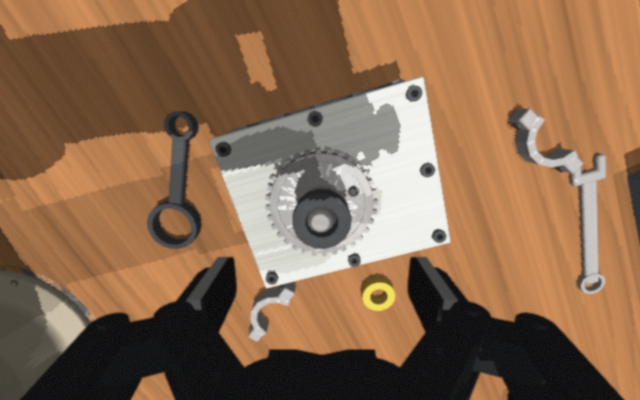

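View pics/s10.png

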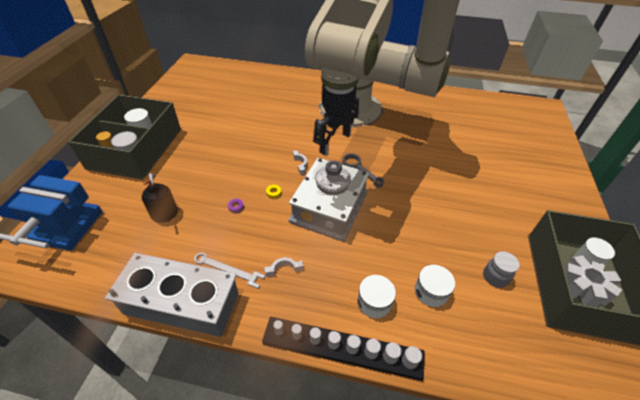

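The picture shows the collar (320,222) flat on the hub with the shaft end inside it, the sprocket flat on the flange, and the bystanders where they were. Handing in.

```bash
python3 -c "
from rig import ctrl
print(ctrl.finish_job())"
```

```text
the job is handed in; nothing more can be done
None
```

The sprocket is on the camshaft with the dowel in its hole and seated flat on the flange. The dark collar is over the shaft, flat on the hub. Both are released, and I handed the job in at about 21.6 s; the hand-in gave no verdict.

- **Sprocket:** I measured the dowel's direction in the wrist picture and turned the sprocket about 47° to match, so the dowel went in at the first try with no hunting. Seating pressed with about 10 N. The last check put the disc's top at 108.0 mm (108 expected) with no measurable tilt, and its centre within about 1 mm of the axis.
- **Collar:** The seating force was about 8 N. Its top measured about 149.4 mm (150 expected), level, and about 1 mm from the axis.
- **Surroundings:** The last pictures showed nothing else on the bench moved, and the arm was clear of everything with the force near zero.
- **Disagreements between checks:** The axis position differed by about 1 mm between measurements. The network's reading of where the dowel hole points differed by up to about 10° from my own. I used my own, and the fit confirmed it.

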